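# Ready the kit stand and hold its frame upright

## Robot

A 6-joint arm with a two-finger parallel gripper is mounted at the origin on the work surface. World frame = base frame: x ahead of the robot, y to its left, z up, the work surface at z = 0. Lengths are in m, angles in degrees, forces in N, time in s.
With the tool pointing down it reaches from about 0.375 to 0.75 m from the base axis. Payload 9 kg.
Tool frame: the origin (TCP) lies between the finger pads, 19 mm behind the fingertips; this is the grasp point; x points along the fingers, z is the direction in which the jaws open and shut, and the axes are right-handed (so a half turn about x gives the same grasp; the last joint's range is limited). The gripper opens to 85 mm and grips with 20 to 120 N. Pads are 22 mm wide; open, the fingers measure 114 mm over their backs; the gripper's body (76 mm by 85 mm) begins 54 mm behind the grasp point. The pads swing forward as they close: fully open they stand 13 mm farther back than shut.
Start: joints at [53.474, 5.964, 5.575, 89.605, 0, 77.527], TCP at [0.245, 0.548, 0.25] pointing down, gripper open.
Joint ranges: [-171.21, 171.21], [-48.23, 106.86], [-62.78, 66.21], [-105.2, 120.99], [-86.42, 89.51], [-180, 180]. Speed limits (degrees/s): [127.2, 127.2, 147.25, 180, 180, 180].

## Interface

Orientations are given as [roll, pitch, yaw] about the fixed x, y, z axes, in that order (R = Rz(yaw) Ry(pitch) Rx(roll)).
In Python, from plant import arm, snapshot, ticket, silhouettes gives the robot as it stands. The module is installed in compiled form; this text tells all that it offers. Calls block until the motion is done:
- arm.move_pose(position, orientation): joint-space move of the TCP to a pose.
- arm.move_straight(position, rotation=None, rate=0.15): straight line of the TCP; rotation=None keeps the orientation; rate is the mean speed in m/s.
- arm.move_joints(angles): joint-space move.
- arm.ungrasp() and arm.close(): open the fingers fully, or close them until they stop; the grip force is fixed at half the most.
- arm.sleep(seconds).
- arm.ik(position, orientation): joint angles nearest the present ones, or None.
- arm.state(): the state.
- snapshot(name): name is "side" or "top" or "wrist"; returns a dict with "frame" (400x640x3 uint8, blue, green, red), "fx", "fy", "cx", "cy" (pixels), "position" and "orientation" of the camera in the world. Camera axes: x right, y up, looking along -z (the intrinsics and any distortion apply to the point x, -y, -z); pixel columns grow to the right and rows downward; lengths in m; the calibration is good to about 2 mm. A picture is of the moment at which its call begins. There is no depth.
A pose or a line that the arm cannot do raises arm.MotionError and nothing moves.
- ticket.close_job(): hands the job in, once; it reports no verdict.
Trained networks look in a picture, given as the dict that the camera call returned (one of the last four; its "shot" number tells which), for a name from the list of things; names that differ only in an ending like _2 or _b are one class to them, and where a whole thing is asked for, a point or a joint stands for the part that bears it (a point fixed in the world has none). Each returns a list of dicts, best first, with "conf" (0 to 1); they miss things now and then, are a little off and sometimes report something else, mostly with a low value. They report only what shows in the picture. A call takes as long as a camera call.
- silhouettes(query, picture): "mask" (400x640 bool, what is visible of it) and "extent" ([centre column, centre row, width, height] in pixels, round what is visible of it).
The state is a dict: "clock": time; "qpos": joint angles; "qvel": joint speeds; "joint_efforts": joint torques, N m; "eef_pos": TCP position; "orientation": TCP orientation; "force": force on the tool from outside, world axes, zero at the start; "torque": the same for the moment, N m; "finger_gap": finger opening in m.
Only numpy, scipy, OpenCV 4.12 (cv2) and the standard library are available. Lean on these libraries where they do the work, as an engineer would, in place of code of your own. Each camera call takes 0.05 s, during which the arm holds its last target. There are 200 camera calls.

## Task

Get the kit stand on the bench ready: with its frame still lying flat, first swing the keeper bar shut over the row of sleeves until it snaps home, then flip the kickstand over centre so that its foot comes down on the bench. Then take the frame by the middle of its grab bar, swing it up to upright and finish while still gripping the bar and holding the frame still and upright, without letting it fall over the far way or back. Leave the other things on the bench where they are.

Things in the scene. Friction and masses are not known exactly. Their poses are not given: they have to be found in the camera images.
- stand: Kit stand fixed to the bench: grey base plate 10 mm thick, covering its x -160 to 110, y -90 to 50 mm, with a swinging frame, keeper bar and kickstand. Origin at bench level under the middle of the frame's hinge pin (pin at z 45); z up, x along the pin (away from the robot at yaw 0), y to the side where the kickstand comes down. Stand coordinates below are mm in this frame.
- frame: The swinging frame: tray, arms, sleeves and grab bar. Origin at the middle of the hinge pin (stand 0, 0, 45); axes as the stand's when flat, turning with it about -x as it is raised: its y always points from the grab bar to the pin.
- tray_mid (a point): Middle of the top of the frame's tray, an aluminium plate 170 (x) x 100 (y) x 8 mm; frame flat: stand (0, -70, 49). On it a row of three captive steel sleeves along x at y -60 (tops at z 77) and, at x 65 to 83, y -47 to -35, a white stop block (top z 89). Two arms 10 mm wide at x -60 and 60 run on to the grab bar.
- grab_bar (a point): Middle of the frame's round steel grab bar, 14 mm thick, 130 mm long, parallel to the hinge pin and 175 mm from it. Frame flat: stand (0, -175, 45), free bench below, 48 mm clear to the tray. At frame_hinge q: stand y = -175 cos q, z = 45 + 175 sin q. It may turn in the fingers.
- frame_hinge (a joint): Hinge of the frame, rad. 0 = lying flat on its stop (start); 1.571 = upright, grab bar straight above the pin; 1.95 = stop, fallen over to stand +y. A free hinge: let go, the frame falls to one stop or the other. Frame with all it carries: about 0.5 to 0.9 kg.
- keeper_pin (a point): Axis of the keeper bar's pin, square to the tray, at the bar's mid-height; frame flat: stand (-65, -60, 84). The keeper bar is a steel strip 150 x 18 x 8 mm, its top at z 88, passing over the sleeves when shut and above or towards the grab bar when open.
- keeper (a joint): Hinge of the keeper bar, rad. 0 = shut, the bar along stand +x over the sleeves; grows clockwise seen from above, towards the grab bar; 1.35 = open stop; starts at 0.8 to 1.35. At joint q the knob is at stand x = -65 + 115 cos q, y = -60 - 115 sin q. Stays where left; a spring plunger under it resists (1 to 2 N at the knob) from 0.12 to 0.06, then keeps it home.
- keeper_knob (a point): Middle of the upright black knob on the keeper bar, 115 mm from the pin; diameter 14 mm, standing 30 mm up from the bar. Frame flat: this point at z 110, knob top at z 118. Can be pinched from above or pushed.
- kickstand (a joint): Hinge of the kickstand, rad, about an axis along stand x through stand (-125, 0, 55). 0 = folded (start): leg up, leaning 0.40 rad from vertical to stand -y; grows as it swings over the top to stand +y; 2.39 = stop, foot on the bench. Over centre by its weight (about 0.1 kg): past 0.40 (leg upright) it drops down by itself, before that it falls back. Under 1 N moves it.
- kickstand_foot (a point): Middle of the kickstand's foot, a black rubber crosspiece 18 mm thick, 34 mm long along stand x, at the end of the 12 mm round steel leg, 110 mm from the leg's axis. Folded: stand (-125, -43, 156); down: stand (-125, 101, 10). Its top rises to z 174 as it passes upright: push it with the fingertips, what is higher on a gripper may wedge on it.
- sleeve_a: Loose flanged steel sleeve on the bench beside the stand, 38 mm tall, 26 mm square flange; leave it. Origin at its underside.
- sleeve_b: Another loose sleeve beside the stand, 38 mm tall; leave it. Origin at its underside.
- sleeve_c: Another loose sleeve beside the stand, on the kickstand's side, 38 mm tall; leave it. Origin at its underside.
- driver: Screwdriver lying on the bench; leave it. Origin at its underside.
- spanner: Spanner lying on the bench; leave it. Origin at its underside.
- oil: Small bottle, 100 mm tall; leave it. Origin at its underside.
- cup: Aluminium cup, 70 mm tall; leave it. Origin at its underside.

How it is judged (in metres and radians):
On the way, in this order (a step that is already met when the one before it is completed fails the run):
1. the keeper bar is shut (value of joint keeper below 0.05 rad and value of joint frame_hinge below 0.3 rad), for 0.2 s.
2. the kickstand is down (all of step 1 and value of joint kickstand above 2.25 rad), for 0.2 s.
3. the frame is upright, held by the grab bar (value of joint frame_hinge between 1.45 and 1.69 rad and contact force between the fingers and frame above 3 N and distance between the grasp point and grab_bar below 0.04 m and value of joint kickstand above 2.25 rad and value of joint keeper below 0.05 rad), for 0.2 s.
At the end, for the whole second after the job is handed in: The fingers hold the grab bar (over 3 N on the frame, TCP within 40 mm of the bar's middle) with the frame still and within 0.12 rad (7 degrees) of upright, clear of both stops, the keeper shut (joint below 0.05 rad) and the kickstand down (joint above 2.25 rad) (all of step 3 and velocity of joint frame_hinge between -0.1 and 0.1 rad/s); the arm keeps its last pose, push and grip.
It fails at once if the frame is raised more than 0.35 rad before the keeper is shut and the kickstand down (value of joint frame_hinge above 0.35 rad and (not (value of joint keeper below 0.05 rad) or not (value of joint kickstand above 2.25 rad))).
It fails at once if the frame falls over the far way (value of joint frame_hinge above 1.88 rad).
It fails at once if the frame is let fall back (velocity of joint frame_hinge below -2.5 rad/s).
It fails at once if another thing on the bench is moved more than 3 cm (distance of any of sleeve_a, sleeve_b, sleeve_c, driver, spanner, oil, cup from where it was at the start of the episode above 0.03 m).
It also fails if it takes over 64 s, if anything falls off the work surface, if the arm or the gripper's body presses on something with over 40 N, if the wrist force passes 120 N, or if a joint passes its speed limit or range.

## Working session

There is one attempt and no reset: what is moved stays moved. The work goes in short steps, each a Python script; the robot and the scene stay as the last script left them, time stands still between calls to the robot, and variables do not carry over. Pictures are saved under pics/ and viewed, about 8 in all and at most 12, crops included, and the job is handed in when it is done.

```bash
mkdir -p pics; cat > h.py <<'E'
import numpy as np, cv2, sys
from plant import arm, snapshot, ticket, silhouettes
from scipy.spatial.transform import Rotation as R
E
python3 - <<'E'
from h import *
for n in ("top","side"):
    s=snapshot(n); cv2.imwrite(f"pics/{n}0.png",s["frame"])
    print(n,{k:(np.round(v,4).tolist() if k!='shot' else v) for k,v in s.items() if k!="frame"})
    for q in ("stand","frame","keeper_knob","keeper","kickstand_foot","grab_bar","sleeve_a"):
        print(q,[(round(d["conf"],2),np.round(d["extent"]).tolist()) for d in silhouettes(q,s)][:4])
print(arm.state())
E
```

```text
top {'fx': 472.18, 'fy': 472.18, 'cx': 323.3269, 'cy': 197.643, 'position': [0.3592, -0.0079, 1.5777], 'orientation': [7.5084, 0.5946, -89.307], 'shot': 1}
stand [(0.65, [332.0, 207.0, 84.0, 91.0])]
frame [(0.6, [336.0, 200.0, 66.0, 56.0]), (0.22, [330.0, 207.0, 86.0, 88.0]), (0.16, [345.0, 215.0, 48.0, 11.0])]
keeper_knob [(0.58, [344.0, 215.0, 46.0, 10.0])]
keeper [(0.65, [348.0, 214.0, 50.0, 9.0]), (0.32, [328.0, 205.0, 83.0, 88.0])]
kickstand_foot [(0.55, [308.0, 234.0, 21.0, 14.0])]
grab_bar [(0.75, [337.0, 203.0, 65.0, 61.0]), (0.24, [347.0, 215.0, 52.0, 6.0])]
sleeve_a [(0.5, [354.0, 162.0, 9.0, 14.0])]
side {'fx': 447.5018, 'fy': 447.5018, 'cx': 325.8864, 'cy': 199.5297, 'position': [0.2117, -0.6691, 0.9237], 'orientation': [43.5476, 0.9048, -27.3948], 'shot': 2}
stand [(0.96, [320.0, 232.0, 109.0, 72.0]), (0.22, [320.0, 237.0, 39.0, 45.0])]
frame [(0.68, [334.0, 236.0, 72.0, 70.0]), (0.35, [280.0, 207.0, 13.0, 25.0])]
keeper_knob [(0.59, [320.0, 237.0, 40.0, 48.0])]
keeper [(0.63, [320.0, 239.0, 36.0, 42.0])]
kickstand_foot [(0.6, [279.0, 207.0, 12.0, 26.0])]
grab_bar [(0.69, [333.0, 235.0, 77.0, 67.0])]
sleeve_a [(0.66, [382.0, 202.0, 9.0, 14.0]), (0.63, [392.0, 233.0, 9.0, 15.0]), (0.43, [329.0, 184.0, 9.0, 16.0]), (0.31, [321.0, 236.0, 37.0, 49.0])]
{'clock': 0.8, 'qpos': array([5.34722978e+01, 5.96354544e+00, 5.57420149e+00, 8.96035694e+01,
       9.86646116e-04, 7.75276057e+01]), 'qvel': array([ 0.05757374,  0.04825715,  0.05594249,  0.03235534, -0.06374695,
        0.11764151]), 'joint_efforts': array([-1.24444927e-03, -5.56719196e+01,  5.03744030e+01,  6.36919267e-04,
       -3.91700032e-04,  6.12451998e-06]), 'eef_pos': array([0.2445708 , 0.54793049, 0.25003383]), 'orientation': array([-4.54633032, 89.99284495, 61.39836193]), 'force': array([ 0.360521  , -0.94576771, -1.08102757]), 'torque': array([-0.01360181, -0.03200629, -0.01732477]), 'finger_gap': 0.08520822416992549}
```

```bash
python3 - <<'E'
import cv2,numpy as np
a=cv2.imread("pics/top0.png")[130:280,250:430]; b=cv2.imread("pics/side0.png")[150:300,230:430]
a=cv2.resize(a,None,fx=4.4,fy=4.4,interpolation=3);cv2.imwrite("pics/a.png",a[:600,:800])
cv2.imwrite("pics/b.png",cv2.resize(b,None,fx=4,fy=4,interpolation=3))
E
```

```text
(no output)
```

View pics/a.png

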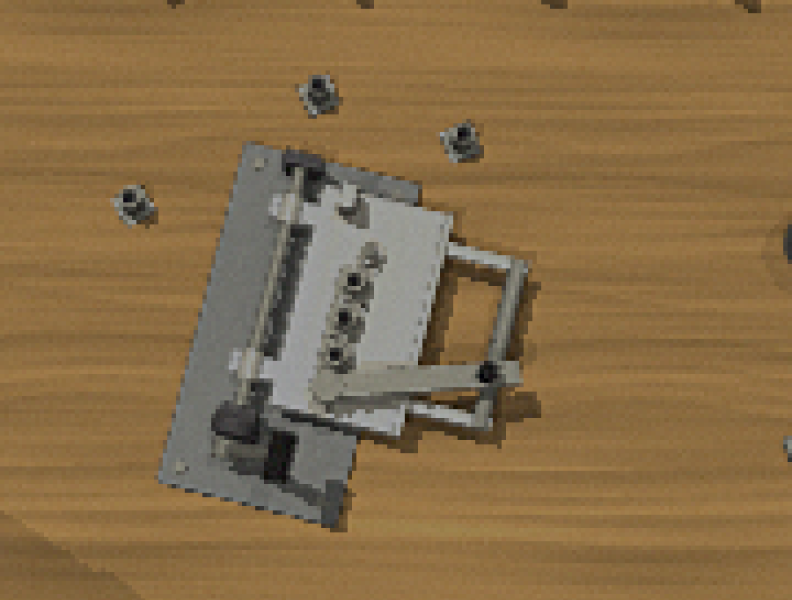

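View pics/b.png

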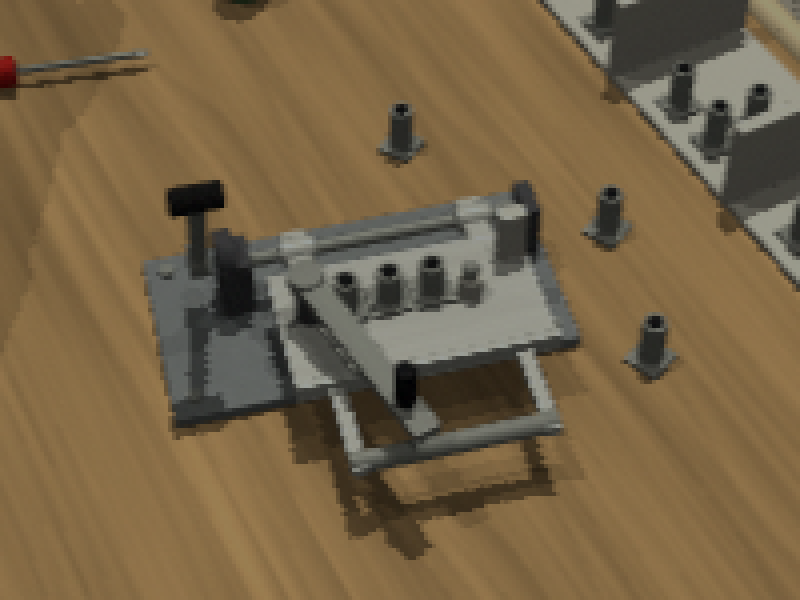

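Top crop: the plate corners are at about (160,483), (248,143), (422,183) and (338,527), the grab bar runs (485,425) to (518,265), the knob is at (488,372), and the black foot at (280,458). Side crop: the foot is at (195,198) and the knob at (405,368). I'll fit the stand pose and keeper angle to these points.

```bash
cat >> h.py <<'E'
def proj(s,P):
    p=R.from_euler('xyz',s["orientation"],degrees=True).inv().apply(np.atleast_2d(P)-s["position"])
    return np.c_[s["cx"]+s["fx"]*p[:,0]/-p[:,2], s["cy"]-s["fy"]*p[:,1]/-p[:,2]]
def S2W(v,P):  # stand mm -> world m
    return R.from_euler('z',v[2]).apply(np.atleast_2d(P)/1000.)+[v[0],v[1],0]
E
cat > fit.py <<'E'
from h import *
from scipy.optimize import least_squares
st,ss=snapshot("top"),snapshot("side")
pts=[(-160,50,10),(110,50,10),(-160,-90,10),(110,-90,10),(-65,-175,45),(65,-175,45),(-125,-43,156)]
T=np.array([(160,483),(248,143),(336,524),(422,185),(485,425),(518,265),(280,458),(488,372)])/4.4+[250,130]
S=np.array([(147,265),(527,190),(178,418),(578,340),(360,462),(558,428),(195,198),(405,368)])/4.+[230,150]
def f(v):
    q=v[3]; k=[(-65+115*np.cos(q),-60-115*np.sin(q),118)],[(-65+115*np.cos(q),-60-115*np.sin(q),118)]
    W=S2W(v,pts+k[0]); W2=W.copy(); W2=S2W(v,pts+[(k[0][0][0],k[0][0][1],118)])
    return np.r_[proj(st,W)-T,proj(ss,W2)-S].ravel()
r=least_squares(f,[.4,0,-.2,1.1],loss='soft_l1'); print(r.x); print(np.round(r.fun.reshape(-1,2),1).tolist())
np.save("v.npy",r.x)
v=r.x
for d in np.linspace(-1,1,9): pass
print("origin",S2W(v,[0,0,0]),"bar",S2W(v,[0,-175,45]),"foot",S2W(v,[-125,-43,156]))
E
python3 fit.py
```

```text
[ 0.5696984   0.04793397 -0.24093711  1.25270629]
[[-0.9, -0.8], [-0.1, -1.0], [0.0, 0.5], [0.4, -0.5], [-1.2, 0.8], [0.8, -1.2], [0.3, -0.8], [0.6, -0.4], [-1.2, -1.1], [-1.4, -0.2], [-0.9, 0.8], [1.3, -0.3], [-2.6, 1.2], [0.3, -1.3], [0.2, 0.4], [0.0, 0.8]]
origin [[0.5696984  0.04793397 0.        ]] bar [[ 0.52794116 -0.12201112  0.045     ]] foot [[0.4380487  0.03600263 0.156     ]]
```

```bash
cat >> h.py <<'E'
v=np.load("v.npy")
def ori(x,z):  # tool axes in stand frame -> rpy deg
    x=np.array(x,float);z=np.array(z,float)
    M=np.c_[x,np.cross(z,x),z]
    return (R.from_euler('z',v[2])*R.from_matrix(M)).as_euler('xyz',degrees=True)
def W(x,y,z): return S2W(v,[x,y,z])[0]
def kp(q,d,sg=1,z=115):
    u=np.array([np.sin(q),np.cos(q),0]); k=np.array([-65+115*np.cos(q),-60-115*np.sin(q),z])-d*u
    return W(*k), ori([0,0,-1],sg*u), R.from_euler('z',v[2]).apply(u)
T=np.radians(28)
def gp(q,back=0,sg=1,t=T):
    x=np.array([0,np.sin(t),-np.cos(t)]); p=np.array([0,-175*np.cos(q),45+175*np.sin(q)])-back*x
    return W(*p), ori(x,sg*np.array([0,np.cos(t),np.sin(t)]))
E
python3 - <<'E'
from h import *
def show(n,a): print(n, None if a is None else np.round(a).tolist())
for sg in (1,-1):
    for q in (1.25,.6,0): show(("k",sg,q),arm.ik(*kp(q,30,sg)[:2]))
    for y in (-85,10): show(("f",sg,y),arm.ik(W(-125,y,167),ori([0,0,-1],[0,sg,0])))
    for q in (0,.5,1,1.57): show(("g",sg,q),arm.ik(*gp(q,0,sg)))
    show(("gback",sg),arm.ik(*gp(0,100,sg)))
E
```

```text
('k', 1, 1.25) [-29.0, -13.0, -27.0, 76.0, 0.0, 57.0]
('k', 1, 0.6) [-24.0, -1.0, -15.0, 75.0, 0.0, 24.0]
('k', 1, 0) [-17.0, 7.0, -8.0, 76.0, 0.0, -4.0]
('f', 1, -85) [-18.0, -25.0, -31.0, 84.0, 0.0, -4.0]
('f', 1, 10) [-5.0, -19.0, -27.0, 83.0, 0.0, 8.0]
('g', 1, 0) [-40.0, 10.0, -16.0, 78.0, 25.0, -30.0]
('g', 1, 0.5) [-38.0, 4.0, -12.0, 86.0, 25.0, -27.0]
('g', 1, 1) [-32.0, 0.0, -10.0, 89.0, 26.0, -21.0]
('g', 1, 1.57) [-22.0, -2.0, -9.0, 87.0, 28.0, -10.0]
('gback', 1) [-45.0, 8.0, -8.0, 89.0, 24.0, -34.0]
('k', -1, 1.25) [-29.0, -13.0, -27.0, 76.0, 0.0, -123.0]
('k', -1, 0.6) [-24.0, -1.0, -15.0, 75.0, 0.0, -156.0]
('k', -1, 0) [-17.0, 7.0, -8.0, 76.0, 0.0, 176.0]
('f', -1, -85) [-18.0, -25.0, -31.0, 84.0, 0.0, 176.0]
('f', -1, 10) [-5.0, -19.0, -27.0, 83.0, 0.0, -172.0]
('g', -1, 0) [-40.0, 10.0, -16.0, 78.0, 25.0, 150.0]
('g', -1, 0.5) [-38.0, 4.0, -12.0, 86.0, 25.0, 153.0]
('g', -1, 1) [-32.0, 0.0, -10.0, 89.0, 26.0, 159.0]
('g', -1, 1.57) [-22.0, -2.0, -9.0, 87.0, 28.0, 170.0]
('gback', -1) [-45.0, 8.0, -8.0, 89.0, 24.0, 146.0]<stdin>:4: UserWarning: Gimbal lock detected. Setting third angle to zero since it is not possible to uniquely determine all angles.
<sys>:0: UserWarning: Gimbal lock detected. Setting third angle to zero since it is not possible to uniquely determine all angles.
```

```bash
python3 -W ignore - <<'E'
from h import *
arm.close()
p,o,u=kp(1.25,40)
arm.move_pose(p+[0,0,.1],o); arm.move_straight(p,rate=.2)
s=arm.state(); print(s["clock"],s["eef_pos"],p,s["force"],s["finger_gap"])
i=snapshot("side")["frame"][150:300,230:430]; w=snapshot("wrist")["frame"]
i=cv2.resize(i,(533,400),interpolation=3); cv2.imwrite("pics/c.png",cv2.resize(np.hstack([i,cv2.resize(w,(533,400))]),(800,300)))
E
```

```text
4.7833 [ 0.46198571 -0.11264656  0.11598227] [ 0.4615607  -0.11264756  0.115     ] [-0.07374131 -0.07109458  0.07707158] -6.347468931141464e-06
```

View pics/c.png

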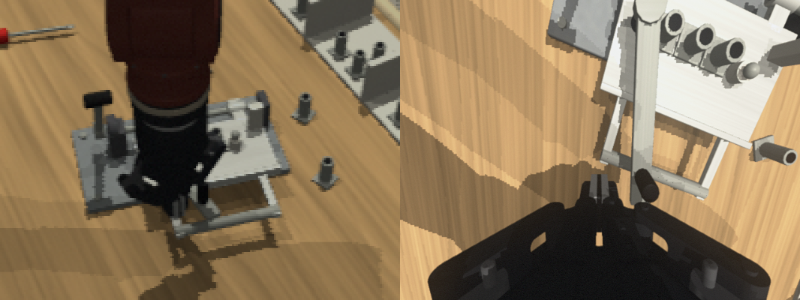

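The closed fingers (wrist view about (600,190)) sit right behind the knob (645,185), lined up along the push direction. Pushing now.

```bash
python3 -W ignore - <<'E'
from h import *
for q in np.r_[np.arange(1.2,.2,-.1),.2]:
    p,o,u=kp(q,22); arm.move_straight(p,o,rate=.1)
    s=arm.state(); print(round(q,2),np.round(s["force"]@u,1),np.round(np.linalg.norm(s["force"]),1))
d=22; q=.2
while q>-.16:
    q-=.02; p,o,u=kp(max(q,0),22+115*min(q,0)); arm.move_straight(p,o,rate=.05)
    s=arm.state(); f=s["force"]@u; print(round(q,2),np.round(f,1),np.round(s["force"],1))
    if f<-9: break
print(s["clock"])
i=snapshot("side")["frame"][150:300,230:430]; w=snapshot("wrist")["frame"]
i=cv2.resize(i,(533,400),interpolation=3); cv2.imwrite("pics/d.png",cv2.resize(np.hstack([i,cv2.resize(w,(533,400))]),(800,300)))
E
```

```text
1.2 -0.2 0.5
1.1 0.3 1.1
1.0 -1.5 1.6
0.9 -0.3 0.7
0.8 -0.6 0.7
0.7 -0.9 1.0
0.6 -1.1 1.5
0.5 -0.3 0.4
0.4 -0.2 0.3
0.3 -1.6 1.7
0.2 0.3 1.0
0.18 -0.5 [-0.1 -0.5 -0.2]
0.16 0.5 [0.1 0.5 0.3]
0.14 0.4 [0.2 0.4 0. ]
0.12 -0.2 [-0.  -0.2 -0.3]
0.1 0.0 [ 0.2 -0.1  0. ]
0.08 -0.6 [ 0.3 -0.7 -0.2]
0.06 -0.7 [-0.2 -0.7 -0.4]
0.04 -0.7 [-1.  -0.4 -0.7]
0.02 0.0 [-0.   0.  -0.3]
0.0 0.8 [-0.2  0.8 -0.6]
-0.02 -0.9 [-1.  -0.7 -1.1]
-0.04 -0.2 [-0.4 -0.1  0.2]
-0.06 -7.0 [-1.7 -6.8  0.2]
-0.08 -11.1 [ -4.9 -10.2   4. ]
11.4417
```

View pics/d.png

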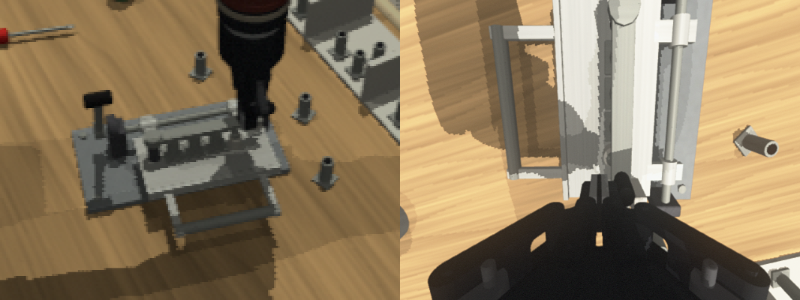

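The keeper lies along the tray. The force rose sharply to 11 N with nothing left to travel, so it's on its stop. Next is the kickstand.

```bash
python3 -W ignore - <<'E'
from h import *
p=arm.state()["eef_pos"]; u=kp(0,0)[2]
arm.move_straight(p-.012*u,rate=.1); arm.move_straight(p-.012*u+[0,0,.1],rate=.25)
o=ori([0,0,-1],[0,1,0])
arm.move_pose(W(-125,-90,215),o)
s=snapshot("top"); cv2.imwrite("pics/e.png",cv2.resize(s["frame"][130:280,250:430],None,fx=4,fy=4,interpolation=3))
for q in(0,.1): print(q,proj(s,W(-65+115*np.cos(q),-60-115*np.sin(q),118)), (proj(s,W(-65+115*np.cos(q),-60-115*np.sin(q),118))-[250,130])*4)
print(arm.state()["clock"])
E
```

```text
0 [[333.68824955 181.11101925]] [[334.7529982  204.44407702]]
0.1 [[337.19628751 182.18625662]] [[348.78515005 208.74502647]]
13.1917
```

View pics/e.png

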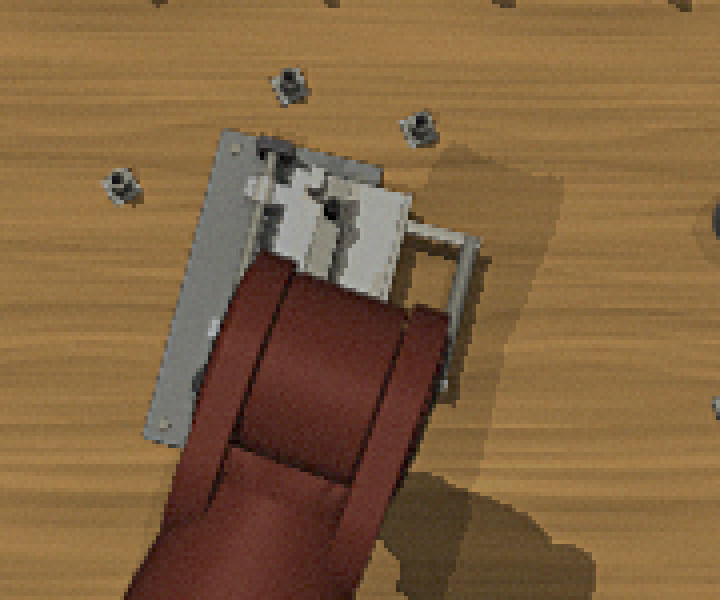

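The knob shows at (332,209). The prediction is (335,204) for shut and (349,209) for 0.1 rad, so the keeper is shut. Now pushing the kickstand.

```bash
python3 -W ignore - <<'E'
from h import *
arm.move_straight(W(-125,-90,167),rate=.15)
for y in range(-75,21,10):
    arm.move_straight(W(-125,y,167),rate=.1); s=arm.state(); print(y,np.round(s["force"],1))
    if np.linalg.norm(s["force"])>20: print("stop"); break
arm.sleep(.6)
i=snapshot("side")["frame"][150:300,230:430]
cv2.imwrite("pics/f.png",cv2.resize(i,None,fx=3,fy=3,interpolation=3)); print(arm.state()["clock"])
E
```

```text
-75 [ 0.2 -0.2  0.1]
-65 [0.3 0.1 0.7]
-55 [-0.6 -0.4  0.3]
-45 [-0.  -0.2 -0. ]
-35 [-0.2 -0.3 -0.7]
-25 [ 0.2  0.4 -0.7]
-15 [0.4 0.3 0.8]
-5 [-0.5 -1.   0.3]
5 [ 0.5 -0.5 -0.1]
15 [ 0.1 -0.3 -0.1]
16.8583
```

View pics/f.png

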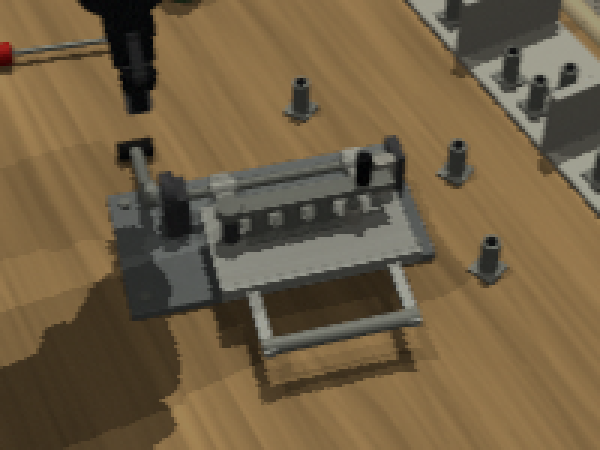

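The foot now shows at (135,150), beyond the plate. I'll check that against the predicted down position, then go to the grasp approach pose.

```bash
python3 -W ignore - <<'E'
from h import *
arm.move_straight(W(-125,15,250),rate=.25)
s=snapshot("side")
print("foot down pred",(proj(s,W(-125,101,10))-[230,150])*3)
print([(round(d["conf"],2),d["extent"]) for d in silhouettes("kickstand_foot",s)][:2])
arm.ungrasp()
p,o=gp(0,150); arm.move_pose(p,o)
p,o=gp(0,70); arm.move_straight(p,o,rate=.2)
s=snapshot("wrist"); cv2.imwrite("pics/g.png",s["frame"]); b=proj(s,np.array([W(-65,-175,45),W(65,-175,45),W(0,-175,45)])); print("bar pred",b)
t=snapshot("top"); cv2.imwrite("pics/gt.png",t["frame"])
print("down foot top", proj(t,W(-125,101,10)),[(round(d["conf"],2),d["extent"]) for d in silhouettes("kickstand_foot",t)][:2])
print(arm.state()["clock"])
E
```

```text
foot down pred [[135.87076276 149.08849646]]
[(0.69, [276.0, 207.4, 12.0, 27.5]), (0.41, [357.9, 379.2, 37.8, 38.1])]
bar pred [[316.35853438 123.74583672]
 [316.18281106 296.7687537 ]
 [316.26351448 217.3055343 ]]
down foot top [[273.40850516 224.87712034]] [(0.69, [287.0, 227.6, 38.6, 16.1]), (0.28, [448.2, 265.0, 12.6, 23.0])]
20.0667
```

View pics/g.png

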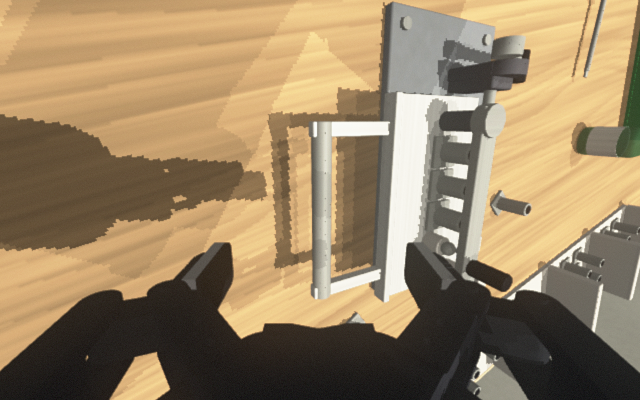

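The foot matches the predicted down position: seen at (135,150), predicted (136,149). The bar shows at column 321 against a predicted 316, about 3 mm towards +y, with its ends along x on target. I'll shift the pose by 3 mm and grasp.

```bash
python3 -W ignore - <<'E'
from h import *
v[:2]=W(0,3,0)[:2]; np.save("v.npy",v)
p,o=gp(0,0); arm.move_straight(p,o,rate=.1)
print("pre",np.round(arm.state()["force"],1))
arm.close(); s=arm.state(); print(s["clock"],s["finger_gap"],s["force"],s["torque"],s["eef_pos"]-p)
c,sn=np.cos(v[2]),np.sin(v[2])
# lift a little as a check
for q in (.06,.12,.2):
    p,o=gp(q); arm.move_straight(p,o,rate=.05); s=arm.state()
    print(q,s["finger_gap"],np.round(s["force"],1),np.round(s["torque"],2),np.round(s["eef_pos"]-p,4))
w=snapshot("wrist"); cv2.imwrite("pics/h.png",w["frame"])
E
```

```text
pre [ 0.2 -0.2  0.4]
21.6 0.011739599396787674 [-0.57259192  1.70015057  5.21146502] [0.45411354 0.17290349 0.16295327] [0.00011084 0.00025215 0.00042106]
0.06 0.012201051209026995 [ 4.   2.  -5.4] [-0.79 -0.42 -0.27] [ 0.      0.0001 -0.0004]
0.12 0.011964927283817267 [ 3.5  1.5 -4.9] [-1.09 -0.18 -0.03] [-0.0001 -0.0001 -0.0004]
0.2 0.012151903407765088 [-1.7 -4.7 -2. ] [-1.53  0.48  0.08] [-0.0001 -0.0006  0.0001]
```

View pics/h.png

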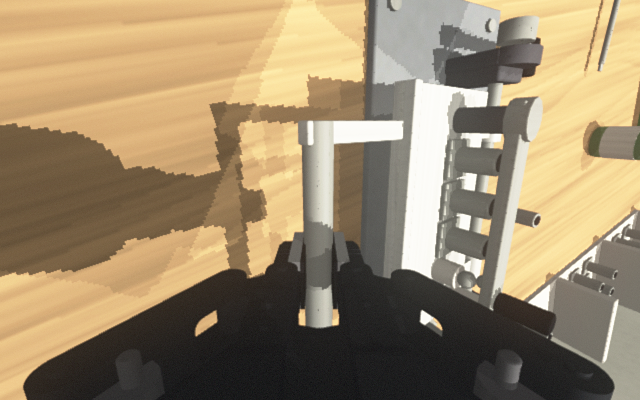

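The bar sits between the pads at (318,270) and the frame has lifted with it. Swinging it on up, with force checks.

```bash
python3 -W ignore - <<'E'
from h import *
for q in np.linspace(.2,np.pi/2,14)[1:]:
    p,o=gp(q); arm.move_straight(p,o,rate=.08); s=arm.state()
    print(round(q,2),round(s["finger_gap"],4),np.round(s["force"],1),np.round(s["torque"],1))
    if np.linalg.norm(s["force"])>50 or s["finger_gap"]<.008: print("STOP"); break
print(s["clock"])
a=snapshot("side"); w=snapshot("wrist")["frame"]
i=cv2.resize(a["frame"][130:280,210:410],(533,400),interpolation=3)
cv2.imwrite("pics/i.png",cv2.resize(np.hstack([i,cv2.resize(w,(533,400))]),(800,300)))
print("bar ends pred",(proj(a,np.array([W(-65,0,220),W(65,0,220)]))-[210,130])*2)
print("foot",(proj(a,W(-125,98,10))-[210,130])*2)
E
```

```text
0.31 0.0119 [-2.8 -7.3 -2.3] [-2.3  0.8  0.2]
0.41 0.0117 [ -6.8 -11.5   1.1] [-2.6  1.2  0.4]
0.52 0.012 [-11.3 -15.5   5.8] [-3.   1.9  0.6]
0.62 0.012 [ -9.6 -15.6   6.4] [-2.9  1.7  0.7]
0.73 0.0117 [-12.  -12.9  10.7] [-1.9  2.   0.8]
0.83 0.0121 [-10.  -10.6   9.2] [-1.8  1.5  0.9]
0.94 0.0119 [-9.2 -8.5  8.5] [-1.7  1.6  0.7]
1.04 0.0116 [-7.1 -6.   8.5] [-0.7  1.2  0.4]
1.15 0.0117 [-5.1 -5.9  8.5] [-1.   0.9  0.5]
1.25 0.0119 [-5.6 -4.   6.6] [-1.1  1.   0.4]
1.36 0.0122 [-4.  -2.3  7.8] [-0.2  0.5  0.2]
1.47 0.012 [-2.9 -2.1  2.6] [-0.8  0.3  0.2]
1.57 0.0117 [-1.6 -1.7 -0.3] [-1.4  0.5  0.1]
27.7833
bar ends pred [[176.7466255   65.84280165]
 [283.04018124  47.58262698]]
foot [[130.58050851 139.39233097]]
```

View pics/i.png

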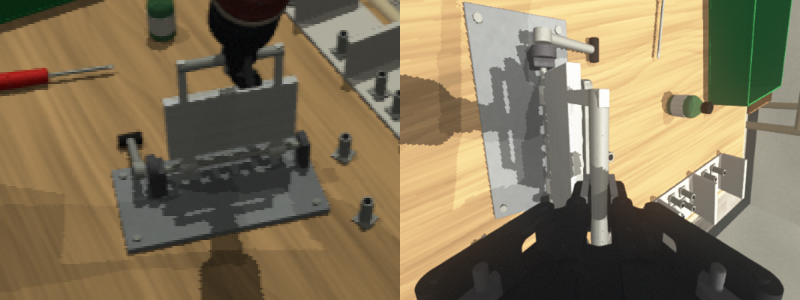

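The frame is upright: its bar ends are at (180,65) and (281,48) against predicted (177,66) and (283,48). The foot is down at (130,140), and the bar is between the fingers. I'll let it settle and hand in.

```bash
python3 -W ignore - <<'E'
from h import *
arm.sleep(.5); s=arm.state(); print(s["clock"],s["finger_gap"],np.abs(s["qvel"]).max(),s["eef_pos"]-W(0,0,220))
ticket.close_job()
E
```

```text
28.3833 0.011981779926750742 0.05831846389860703 [-0.00023734 -0.00011156 -0.00051251]
the job is handed in; nothing more can be done
```

The job is handed in, finished at about 28 s of the 64 s allowed. The keeper is shut, the kickstand is down, and the arm is holding the frame upright by the middle of its grab bar.

- **Keeper:** I pushed the knob round with closed fingers until the force rose to 11 N at the stop. The top picture then put the knob at the shut position. I did not measure the keeper angle again once the frame was up.
- **Kickstand:** I pushed the foot over centre with the fingertips and it dropped by itself. In the picture it landed within about a pixel of the predicted down position. The trained network's boxes for the foot were several pixels off that point, so I relied on the picture.
- **Frame:** Wrist force stayed under about 21 N through the swing. At hand-in the grasp point was within 1 mm of the computed upright bar position, the arm was nearly still, and the last side picture agreed.

**Disagreements:**
- The wrist view showed the bar about 3 mm from my first estimate, so I corrected for that before grasping.
- The fingers read a 12 mm gap on the 14 mm bar, unexplained; the reading stayed steady and the bar was visibly between the pads.

I did not measure the other things on the bench. I saw no contact with them, and the ones in the last pictures looked undisturbed.

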